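# Set the spring tension of a clamp gauge to its mark

### The job

Set the spring tension on the small tension fixture: turn its knurled knob clockwise until the pointer of the sprung lever lies level with the tip of the set mark on the scale, then let go of the knob so that it stays there. Expect some free play before the lever starts to move, and do not overstrain the spring by running the pointer more than 10 mm past the mark. Move the lever only by the knob, leave the set mark where it is, and do not disturb the bottle, the feeler gauge or the setting ring.

Things in the scene. Friction and masses are not known exactly. Their poses are not given: they have to be found in the camera images.
- tension_fixture: Fixed steel base plate 156 (x) x 230 (y) x 12 mm, place and yaw vary; origin at the centre of its underside, x to its far side, y to its left, z up. On the left an aluminium gearbox (64 x 62 mm, top 52 mm above the worktop) carries the knob, on the right are the sprung lever and scale, nothing there over 55 mm high. Clamps up to about 0.23 m high stand left of it: come in from above.
- knob_grip (a point): On the vertical axis of the round knurled tension knob at its rim (48 mm dia, any yaw grips), 86 mm above the worktop, 11 mm below the knob's top; fixture frame (0, 70, 86). A 40 N grip is ample. Clockwise from above raises tension; friction 0.15 N m holds it where left, the spring adds under 0.1. Does not rise or sink. About 2 to 8 rad in all, so several grasps. Frame turns with the knob.
- pointer_tip (a point): Tip of the pointer of the flat sprung steel lever, pivoted on the right half of the base and reaching towards the robot; 85 mm from its pivot, 27 mm above the worktop. It sweeps left (towards the gearbox) over a white arc scale as tension rises. Its frame's y axis points along the sweep, towards rising tension.
- set_mark (a point): Tip of the set mark: narrow nose of a dark steel rider (14 x 14 x 10 mm, small screw on top) clamped at the outer rim of the scale, 3 mm outside the pointer's path, 22 mm above the worktop; its place along the scale varies. Frame's y axis points along the sweep: the pointer's y in this frame is negative before the mark, 0 level with it, positive past it.
- gauge_lever (a joint): Angle of the sprung lever in rad: 0 at its rest stop, growing with tension; 0.1 rad is 8.5 mm at the pointer, one scale division. The knob draws in a bar whose pin catches the lever only after 0.4 to 1.9 rad of free play (differs each time); from there the pointer moves about 8 to 11 mm per rad of knob. Turning back lets the spring return it.
- fluid_bottle: Bystander: small upright bottle, white with blue cap, 35 x 35 x 94 mm, origin at the centre of its underside.
- feeler_gauge: Bystander: closed steel feeler gauge lying flat, 23 x 104 x 15 mm, origin at the centre of its underside.
- setting_ring: Bystander: steel setting ring lying flat, 52 mm outside diameter, 18 mm high, origin at the centre of its underside.

How it is judged:
By the outcome, as a careful person would: the job done as asked, in the order asked, and still so for the second after the job is handed in, with the robot touching nothing.
It also fails if it takes over 72 s, if anything falls off the work surface, if the arm or the gripper's body presses on something with over 40 N, if the wrist force passes 120 N, or if a joint passes its speed limit or range.

### The arm

A 6-joint arm with a two-finger parallel gripper is mounted at the origin on a cart in front of the work surface, level with it; the furniture and walls round the work are solid. World frame = base frame: x ahead of the robot, y to its left, z up, the work surface at z = 0. Lengths are in mm, angles in rad, forces in N, time in s.
With the tool pointing down it reaches from about 350 to 975 mm from the base axis. Payload 7.1 kg.
Tool frame: the origin (TCP) lies midway between the tips of the shut fingers; the grasp point (between the pads) lies 19 mm behind it (ctrl.grip_point_offset is the distance from the TCP to the grasp point, in mm); z points along the fingers, y is the line along which they close (so a half turn about z gives the same grasp; the last joint's range is limited). The gripper opens to 88 mm and grips with 3 to 60 N. Pads are 20 mm wide; open, the fingers measure 115 mm over their backs; the gripper's body (75 mm by 178 mm) begins 61 mm behind the grasp point.
Start: joints at [-1.322, 0.423, 1.63, -0, 1.089, -0.019], TCP at [165.4, -602.7, 222.675] pointing down, gripper open.
Joint ranges: [-3, 3], [-0.9, 2.11], [0.09, 2.58], [-1.31, 4.45], [0.11, 2.69], [-2.54, 2.54]. Speed limits (rad/s): [2.39, 2.39, 3.01, 3.14, 3.14, 3.14].

### API

Orientations are given as a rotation vector (axis times angle).
In Python, from workcell import get_obs, optics, close_job, spotter, ctrl gives the robot as it stands. The module is installed in compiled form; this text tells all that it offers.
- The arm moves only by the tool move_arm, never from a script. Its argument "rows" is a list of rows, each a list of 5 numbers: the shift along the tool's x, y, z in cm, then the turn about the tool's z in degrees, then the opening in per cent of the stroke, from 0 (shut) to 100 (fully open). A call has 1 to 10 rows; each row shifts and turns the commanded pose from where the row before left it, along the tool's axes as they then stand; what a row does not reach is not made up. A row lasts 1/8 s, in which the tool goes at most 62.5 mm and 10.7 degrees, less where a joint would pass 70% of its speed; a pose out of reach is approached as far as the arm can. A call with a gripper value outside its range is refused whole. The fingers move at their own pace and stop on an object; the grip force is fixed at half the most. Time passes only in rows, so rows that do not move let the fingers close. It gives the time, the measured TCP pose, the force, the opening and the grip force at its end, in the units of the state.
- get_obs(): the state, without advancing time (a new reading comes with each control period).
- optics.get_image(name): name is "scene" or "top" or "wrist"; returns the picture (400x640x3 uint8, blue, green, red); there is no depth.
- optics.calibration(name): a dict with "camera_matrix" (3x3 intrinsics, pixels), "distortion" ([k1, k2, p1, p2, k3] as OpenCV has them; the pictures are not rectified), "xyz" and "orientation" of the camera in the world. Camera axes: x right, y down, z forward; pixel columns grow to the right and rows downward; lengths in mm; the calibration is good to about 2 mm. A picture is of the moment at which its call begins: read the wrist's pose just before it. calibration takes no time and is no camera call; for the wrist camera it gives the pose at the moment of the call.
- close_job(): hands the job in; it is judged then, once.
Trained networks look in the newest picture that a camera, given by its name, has taken for a name from the list of things; names that differ only in an ending like _2 or _b are one class to them, and where a whole thing is asked for, a point or a joint stands for the part that bears it (a point fixed in the world has none). Each returns a list of dicts, best first, with "conf" (0 to 1); they miss things now and then, are a little off and sometimes report something else, mostly with a low value. They report only what shows in the picture. A call takes as long as a camera call.
- spotter.find_in(camera, label): "point" ([column, row] in pixels, amid what is visible of it).
- spotter.regions_of(camera, label): "region" (400x640 bool, what is visible of it) and "point" ([column, row] in pixels, amid what is visible of it).
The state is a dict: "t": time; "qpos": joint angles; "qvel": joint speeds; "joint_torque": joint torques, N m; "ee_pos": TCP position; "orientation": TCP orientation; "ft_force": force on the tool from outside, world axes, zero at the start; "moment": the same for the moment, N m; "width": finger opening in mm; "grasp_force": force on a finger pad.
Only numpy, scipy, OpenCV 4.12 (cv2) and the standard library are available. Lean on these libraries where they do the work, as an engineer would, in place of code of your own. Each camera call takes 0.05 s, during which the arm holds its last target. There are 200 camera calls.

## Working session

There is one attempt and no reset: what is moved stays moved. The work goes in short steps, Python scripts to look and compute and a tool call to move; the robot and the scene stay as the last step left them, time stands still between calls to the robot, and variables do not carry over. Pictures are saved under pics/ and viewed, at most 10 in all, crops included, and the job is handed in when it is done.

Besides the shell and the picture viewer there is one more tool, called after "Request:" as name(argument=value, ...) on one line, values as JSON. move_arm: Moves the arm, as the interface text tells. Its arguments: {"type":"object","properties":{"rows":{"type":"array","items":{"type":"array","items":{"type":"number"}}}},"required":["rows"]}

```bash
mkdir -p pics
cat > h.py <<'E'
import numpy as np, cv2
from workcell import get_obs, optics, close_job, spotter, ctrl
from scipy.spatial.transform import Rotation as R
def Rm(o):
    o=np.array(o,float)
    return o if o.shape==(3,3) else R.from_rotvec(o).as_matrix()
def ray(cal,p):
    K=np.array(cal["camera_matrix"],float);d=np.array(cal["distortion"],float)
    u=cv2.undistortPoints(np.array([[p]],float),K,d)[0,0]
    v=Rm(cal["orientation"])@np.array([u[0],u[1],1]);return np.array(cal["xyz"],float),v/np.linalg.norm(v)
def atz(cal,p,z):
    o,v=ray(cal,p);return o+v*(z-o[2])/v[2]
def tri(*cp):
    A=0;b=0;rs=[ray(c,p) for c,p in cp]
    for o,v in rs:
        M=np.eye(3)-np.outer(v,v);A=A+M;b=b+M@o
    x=np.linalg.solve(A,b);return x,[np.linalg.norm((np.eye(3)-np.outer(v,v))@(x-o)) for o,v in rs]
def proj(cal,X):
    r=Rm(cal["orientation"]);t=-r.T@np.array(cal["xyz"],float)
    return cv2.projectPoints(np.array(X,float).reshape(-1,1,3),cv2.Rodrigues(r.T)[0],t,np.array(cal["camera_matrix"],float),np.array(cal["distortion"],float))[0][:,0]
E
python3 - <<'E'
from h import *
np.set_printoptions(precision=2,suppress=True)
s=get_obs();print(s)
P={}
for c in("scene","top"):
    im=optics.get_image(c);cv2.imwrite(f"pics/{c}0.png",im);cal=optics.calibration(c);print(c,cal)
    for l in("knob_grip","pointer_tip","set_mark","tension_fixture","fluid_bottle","feeler_gauge","setting_ring"):
        r=spotter.find_in(c,l)[:2];print(c,l,[(np.array(x["point"]),round(x["conf"],2)) for x in r])
        if r:P[c,l]=(cal,r[0]["point"])
for l in("knob_grip","pointer_tip","set_mark"):
    if("scene",l) in P and ("top",l) in P:print(l,tri(P["scene",l],P["top",l]))
E
```

```text
{'t': 0.0, 'qpos': array([-1.32,  0.42,  1.63,  0.  ,  1.09, -0.02]), 'qvel': array([-0.,  0.,  0.,  0.,  0., -0.]), 'joint_torque': array([  0.  , -54.46, -27.37,   0.06,   0.02,  -0.  ]), 'ee_pos': array([ 165.27, -602.2 ,  221.92]), 'orientation': array([-3.11, -0.42,  0.  ]), 'ft_force': array([-0.09, -0.18,  0.01]), 'moment': array([-0.  , -0.01,  0.01]), 'grasp_force': 0.0, 'width': 87.77044410517757}
scene {'camera_matrix': array([[366.43,   0.  , 319.5 ],
       [  0.  , 366.43, 201.96],
       [  0.  ,   0.  ,   1.  ]]), 'distortion': array([-0.08,  0.  ,  0.  ,  0.  ,  0.  ]), 'xyz': array([  161.39, -1004.69,   561.  ]), 'orientation': array([-2.08,  0.67, -0.34])}
scene knob_grip [(array([288.9, 204.6]), 0.58)]
scene pointer_tip [(array([343.9, 241.5]), 0.76)]
scene set_mark [(array([290. , 206.2]), 0.23)]
scene tension_fixture [(array([313.1, 245.6]), 0.95)]
scene fluid_bottle [(array([354.4, 215.5]), 0.61)]
scene feeler_gauge [(array([325.1, 215.3]), 0.65)]
scene setting_ring [(array([252.9, 233.3]), 0.85)]
top {'camera_matrix': array([[498.26,   0.  , 307.04],
       [
[... 171 characters left out ...]
([-2.13,  2.15, -0.14])}
top knob_grip [(array([303.8, 228.6]), 0.82), (array([260. , 273.6]), 0.16)]
top pointer_tip [(array([364. , 200.5]), 0.74)]
top set_mark [(array([379.1, 234.7]), 0.37)]
top tension_fixture [(array([335.8, 219.1]), 0.56)]
top fluid_bottle [(array([338.2, 162.8]), 0.65)]
top feeler_gauge [(array([292. , 177.4]), 0.67)]
top setting_ring []
knob_grip (array([ 495.94, -403.52,   90.23]), [np.float64(3.0679891256418097), np.float64(3.067989125641887)])
pointer_tip (array([ 557.92, -522.18,   30.98]), [np.float64(1.005568253022251), np.float64(1.005568253022186)])
set_mark (array([ 458.41, -519.76,  172.34]), [np.float64(24.646895988351226), np.float64(24.64689598835112)])
```

Run:
```python
import cv2
a=cv2.imread("pics/top0.png")[120:300,220:440];cv2.imwrite("pics/topc.png",cv2.resize(a,None,fx=3.3,fy=3.3,interpolation=2))
```

```text
(no output)
```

View pics/topc.png

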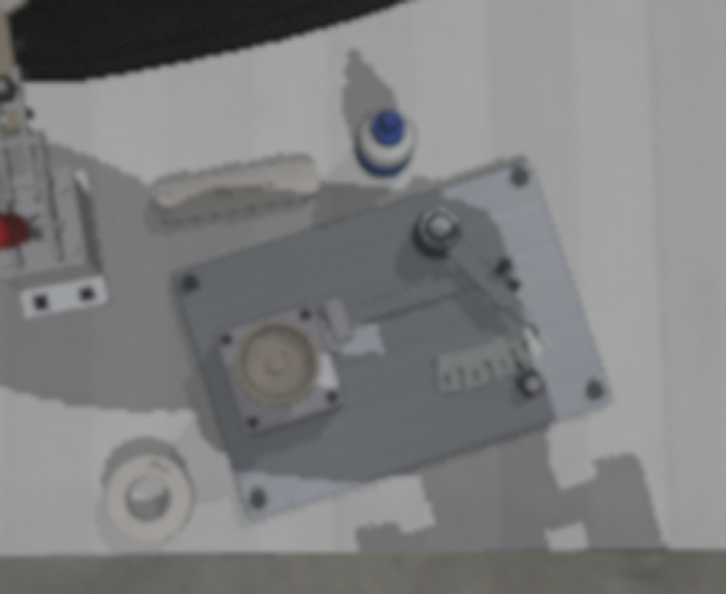

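View pics/scene0.png

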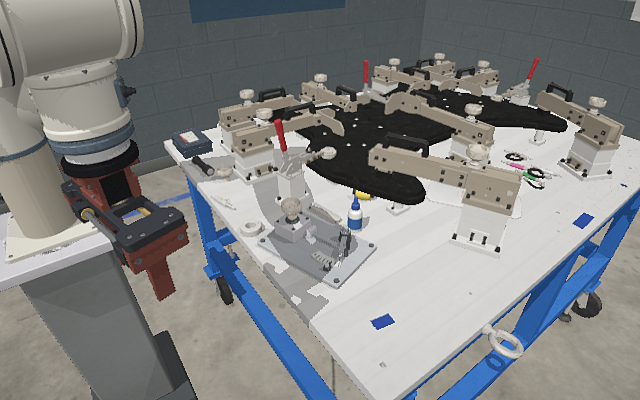

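The top view shows the knob at full-image pixel (304,230) and the rider at about (381,237), with the lever at rest near (382,222). The fixture yaw is roughly +17°, and a clamp stands left of the fixture on its far side.

Request:
move_arm(rows=[[0,0,-4,0,100],[0,0,-4,0,100],[4.6,-1,0,0,100],[4.6,-1,0,0,100],[4.6,-1,0,0,100],[4.6,-1,0,0,100],[4.6,-1,0,0,100],[4.6,-1,0,0,100],[4.6,-1,0,0,100],[4.6,-1,0,0,100]])

```text
t: 2.05
ee_pos: [500.4, -427.3, 302.8]
orientation: [3.113, 0.419, 0.0]
ft_force: [0.4, -0.1, -0.4]
width: 87.9
grasp_force: 0.0
```

Run:
```python
from h import *
np.set_printoptions(precision=2,suppress=True)
s=get_obs();print(s["t"],s["qpos"],s["ee_pos"],s["orientation"])
im=optics.get_image("wrist");cal=optics.calibration("wrist");print(cal);cv2.imwrite("pics/w1.png",im)
for l in("knob_grip","pointer_tip","set_mark"):
    print(l,[(np.array(x["point"]),round(x["conf"],2)) for x in spotter.find_in("wrist",l)[:2]])
ct=optics.calibration("top");print(atz(ct,(303.9,230.3),97),atz(ct,(380.6,236.7),25))
```

```text
2.05 [-0.72  0.4   1.48 -0.    1.27  0.58] [ 500.42 -427.31  302.77] [3.11 0.42 0.  ]
{'camera_matrix': array([[303.09,   0.  , 320.95],
       [  0.  , 303.09, 197.38],
       [  0.  ,   0.  ,   1.  ]]), 'distortion': array([-0.02,  0.  ,  0.  ,  0.  ,  0.  ]), 'xyz': array([ 572.52, -405.72,  465.64]), 'orientation': array([ 2.33, -1.77, -0.23])}
knob_grip [(array([302.9, 174.2]), 0.93)]
pointer_tip [(array([396.7, 140.5]), 0.72)]
set_mark [(array([398.3, 193. ]), 0.55)]
[ 495.1  -405.15   97.  ] [ 486.64 -552.6    25.  ]
```

View pics/w1.png

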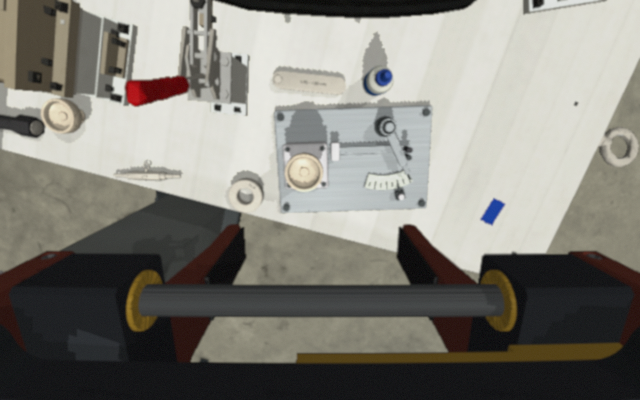

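The wrist view shows the knob at (304,172), the pivot at (388,127), the rider at (401,195) and the lever pointing to about (408,170). The clamp foot is at (215–247, 50–110), with its red handle at (155,90).

Run:
```python
from h import *
np.set_printoptions(precision=1,suppress=True)
cw=optics.calibration("wrist");ct=optics.calibration("top");im=optics.get_image("wrist")
for n,a,b in(("knobtop",(304,172),(303.9,230.3)),("screw",(401,196.5),(380.6,236.7)),("pivot",(388,127),(352.4,189.7)),("ring",(244.5,195),(265,269.7))):
    print(n,*tri((cw,a),(ct,b)))
F=[atz(cw,p,12) for p in((283,208),(281,115),(426,112),(425,203))]
print(np.array(F)); print(np.degrees(np.arctan2(*(F[0]-F[3])[[0,1]])))
c=(im[60:220,240:450]);cv2.imwrite("pics/w1c.png",cv2.resize(c,None,fx=3.7,fy=3.7,interpolation=2))
t=cv2.imread("pics/top0.png")
for z in (0,100,200): print(z,atz(cw,(247,90),z),atz(cw,(190,90),z))
```

```text
knobtop [ 496.3 -405.5   81.7] [np.float64(0.6100161739787564), np.float64(0.6100161739787865)]
screw [ 487.7 -553.8   26.4] [np.float64(1.7821016489588177), np.float64(1.7821016489588826)]
pivot [ 578.5 -500.    39.3] [np.float64(1.614622332987738), np.float64(1.6146223329878207)]
ring [ 425.4 -327.1   16.4] [np.float64(0.3208627422057112), np.float64(0.32086274220571037)]
[[ 419.6 -388.4   12. ]
 [ 555.3 -352.5   12. ]
 [ 615.4 -553.4   12. ]
 [ 486.3 -599.8   12. ]]
-17.51217840036722
0 [ 576.2 -294.8    0. ] [ 554.4 -214.1    0. ]
100 [ 574.4 -319.3  100. ] [ 557.3 -255.9  100. ]
200 [ 572.6 -343.8  200. ] [ 560.1 -297.8  200. ]
```

View pics/w1c.png

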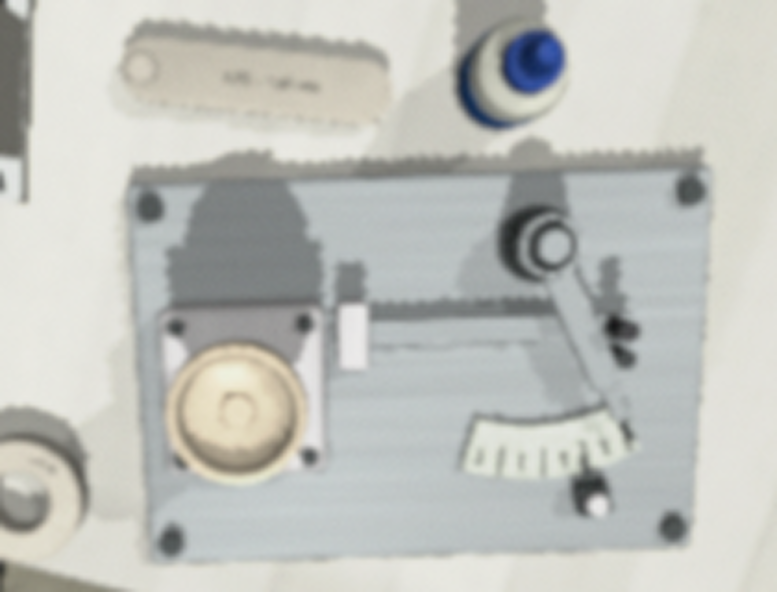

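Run:
```python
import cv2,numpy as np
a=cv2.imread("pics/w1.png")[0:120,130:260];b=cv2.imread("pics/top0.png")[120:240,150:280];s=cv2.imread("pics/scene0.png")[110:230,240:370]
f=lambda x:cv2.resize(x,None,fx=3,fy=3,interpolation=2)
cv2.imwrite("pics/cl.png",np.vstack([np.hstack([f(a),f(b)])]))
```

```text
(no output)
```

View pics/cl.png

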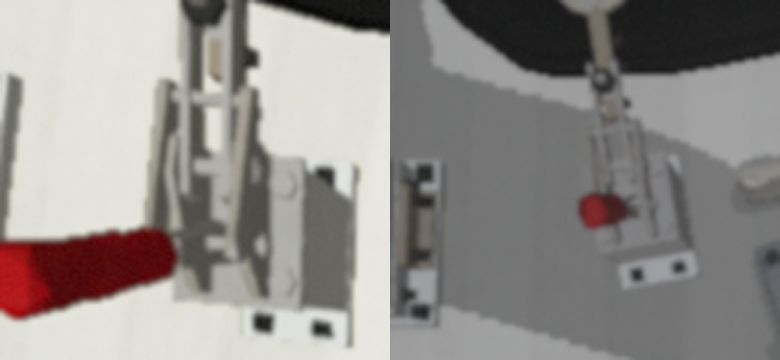

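Run:
```python
from h import *
np.set_printoptions(precision=1,suppress=True)
cw=optics.calibration("wrist");ct=optics.calibration("top")
print(tri((cw,(186.7,84)),(ct,(228,189))),tri((cw,(231,53)),(ct,(242.7,171.7))),tri((cw,(231,100)),(ct,(247,203))),tri((cw,(134,94)),(ct,(216,190))))
piv=np.array([578.5,-500])
tip=atz(cw,(409.7,177.6),27);m=atz(cw,(398.6,183),22);print(tip,m,np.linalg.norm(tip[:2]-piv),np.linalg.norm(m[:2]-piv))
a=lambda p:np.arctan2(*(p[:2]-piv)[::-1]);print(a(tip),a(m))
```

```text
(array([ 562.6, -277.2,  158.2]), [np.float64(0.5031690175938773), np.float64(0.5031690175939448)]) (array([ 607.4, -291.4,   87.7]), [np.float64(1.742092961372831), np.float64(1.74209296137262)]) (array([ 554.5, -293.3,   51.9]), [np.float64(3.7113063955204653), np.float64(3.711306395520534)]) (array([ 547.8, -272.3,  233.9]), [np.float64(0.8616331462962225), np.float64(0.8616331462964064)])
[ 518.6 -558.5   27. ] [ 505.8 -546.9   22. ] 83.74607310298447 86.48167965791559
-2.3679180703102114 -2.5683494790453603
```

Request:
move_arm(rows=[[0.2,-2.2,0,0,100],[0,0,0,-10,100],[0,0,1,-10,100],[0,0,1,-10,100],[0,0,1,-10,100],[0,0,1,-10,100],[0,0,1,-10,100],[0,0,2,-10,100],[0,0,2,-10,100],[0,0,2,-10,100]])

```text
t: 3.55
ee_pos: [493.8, -407.5, 192.3]
orientation: [1.9, 2.502, -0.0]
ft_force: [-0.2, 0.8, 0.9]
width: 87.9
grasp_force: 0.0
```

Request:
move_arm(rows=[[0,0,1,-10,100],[0,0,1,-10,100],[0,0,1,-10,100],[0,0,1,-10,100],[0,0,0,-10,100],[0,0,0,-10,100],[0,0,0,0,100]])

```text
t: 4.42
ee_pos: [494.1, -407.4, 152.9]
orientation: [-0.406, -3.115, 0.0]
ft_force: [0.5, 0.1, -0.4]
width: 87.5
grasp_force: 0.0
```

Run:
```python
from h import *
np.set_printoptions(precision=2,suppress=True)
s=get_obs();print(s["t"],s["qpos"],s["ee_pos"],s["orientation"])
im=optics.get_image("wrist");cal=optics.calibration("wrist");cv2.imwrite("pics/w2.png",im)
ct=optics.calibration("top")
r=spotter.regions_of("wrist","knob_grip")
if r:
    m=r[0]["region"].astype(np.uint8);c=max(cv2.findContours(m,0,2)[0],key=len);e=cv2.fitEllipse(c);print(r[0]["conf"],r[0]["point"],e,cv2.boundingRect(c))
    for z in(86,97):print(z,atz(cal,e[0],z))
    print(tri((cal,e[0]),(ct,(303.9,230.3))))
```

```text
4.425 [-0.71  0.53  1.64 -0.    0.97 -2.02] [ 494.09 -407.4   152.88] [-0.41 -3.12  0.  ]
0.91 [321.0, 216.2] ((324.27996826171875, 214.31883239746094), (60.93622589111328, 62.20377731323242), 169.2870635986328) (294, 183, 62, 63)
86 [ 500.78 -405.79   86.  ]
97 [ 497.29 -404.97   97.  ]
(array([ 494.69, -404.85,  104.64]), [np.float64(0.4732521248514896), np.float64(0.47325212485159307)])
```

View pics/w2.png

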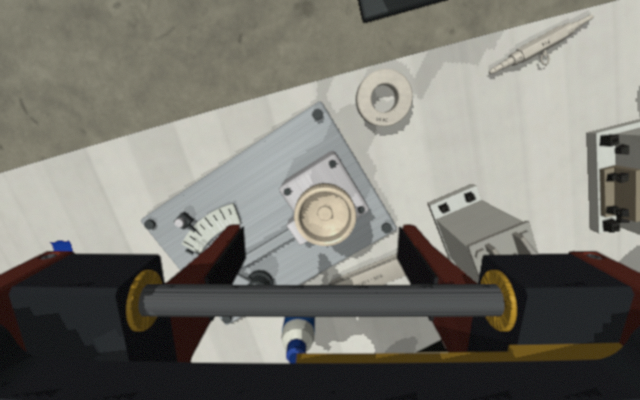

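The wrist view shows the knob centred between the fingers at (324,214). Its apparent size agrees with the expected height.

Request:
move_arm(rows=[[-0.15,0.27,2,0,100],[0,0,2,0,100],[0,0,2,0,100],[0,0,1.6,0,100],[0,0,1,0,100],[0,0,0,0,100]])

```text
t: 5.28
ee_pos: [497.0, -403.9, 65.7]
orientation: [-0.401, -3.115, -0.001]
ft_force: [-0.1, 0.7, 0.3]
width: 88.0
grasp_force: 0.0
```

Request:
move_arm(rows=[[0,0,0,0,40],[0,0,0,0,40],[0,0,0,0,40],[0,0,0,0,40],[0,0,0,0,40],[0,0,0,0,40]])

```text
t: 6.02
ee_pos: [497.3, -405.3, 67.0]
orientation: [0.401, 3.115, -0.003]
ft_force: [-2.7, -5.2, 0.8]
width: 45.9
grasp_force: 30.0
```

Request:
move_arm(rows=[[0,0,0,9,40],[0,0,0,9,40],[0,0,0,9,40],[0,0,0,9,40],[0,0,0,9,40],[0,0,0,9,40],[0,0,0,9,40],[0,0,0,9,40],[0,0,0,9,40],[0,0,0,0,40]])

```text
t: 7.28
ee_pos: [498.2, -404.6, 67.0]
orientation: [2.326, 2.109, 0.001]
ft_force: [2.4, -0.9, 0.9]
width: 46.0
grasp_force: 30.0
```

```bash
cat > look.py <<'E'
from h import *
import sys
np.set_printoptions(precision=2,suppress=True)
s=get_obs();print(s["t"],s["qpos"],s["ee_pos"],s["moment"])
out=[]
for c in ("top","scene","wrist"):
    im=optics.get_image(c);cal=optics.calibration(c)
    u,v=map(int,proj(cal,[[520,-535,27]])[0]);k={"top":40,"scene":45,"wrist":70}[c]
    u=min(max(u,k),640-k);v=min(max(v,k),400-k)
    out.append(cv2.resize(im[v-k:v+k,u-k:u+k],(266,266),interpolation=2) if c!="wrist" else cv2.resize(im[v-k:v+k,u-k:u+k],(532,532),interpolation=2)); print(c,"crop",u-k,v-k,2*k,[(np.array(x["point"]),round(x["conf"],2)) for l in("pointer_tip","set_mark") for x in spotter.find_in(c,l)[:1]])
cv2.imwrite(sys.argv[1],np.hstack([np.vstack(out[:2]),out[2]]))
E
python3 look.py pics/l1.png
```

```text
7.275 [-0.7   0.64  1.67  0.    0.82 -0.6 ] [ 498.19 -404.57   67.03] [-0.19 -0.53 -0.13]
top crop 331 179 80 [(array([362.6, 200. ]), 0.6)]
scene crop 288 207 90 [(array([342. , 241.4]), 0.69), (array([326. , 270.6]), 0.45)]
wrist crop 291 260 140 []
```

View pics/l1.png

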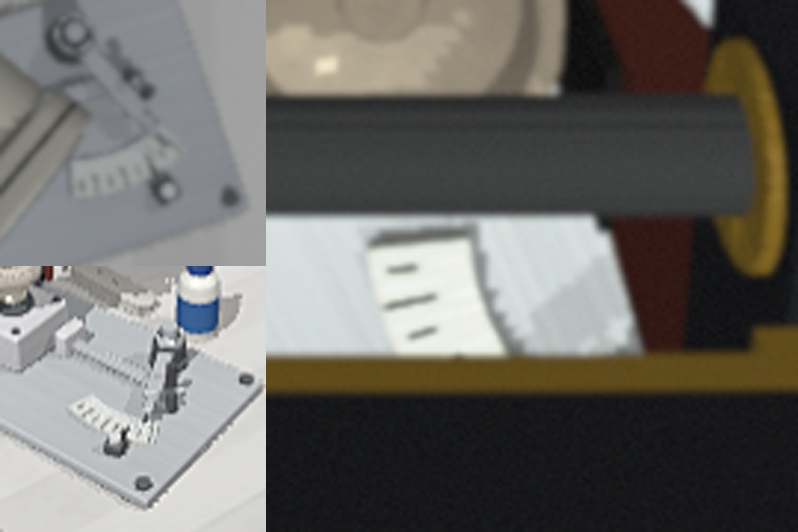

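Request:
move_arm(rows=[[0,0,0,10,40],[0,0,0,10,40],[0,0,0,10,40],[0,0,0,0,40]])

```text
t: 8.22
ee_pos: [498.6, -404.8, 67.1]
orientation: [2.793, 1.432, 0.002]
ft_force: [6.2, -1.6, -0.9]
width: 46.2
grasp_force: 30.0
```

```bash
cat > ang.py <<'E'
from h import *
np.set_printoptions(precision=2,suppress=True)
s=get_obs();print(s["t"],s["qpos"][5],s["ee_pos"],s["moment"])
for c in ("top","scene","wrist"):
    im=optics.get_image(c);cal=optics.calibration(c)
    cv2.imwrite(f"pics/{c}_{s['t']:.1f}.png",im)
    r=spotter.regions_of(c,"pointer_tip");q=spotter.find_in(c,"set_mark")
    if q: print(c,"mark",q[0]["conf"],atz(cal,q[0]["point"],22))
    if r and r[0]["conf"]>.3:
        ys,xs=np.nonzero(r[0]["region"]);P=np.array([atz(cal,p,27)[:2] for p in zip(xs,ys)])
        d=np.linalg.norm(P-[578.5,-500],axis=1);k=(d>45)&(d<95)
        f=P[k].mean(0)-[578.5,-500];print(c,r[0]["conf"],len(P),k.sum(),"ang",np.arctan2(f[1],f[0]),"max d",d.max(),P[d.argmax()])
E
python3 ang.py
python3 - <<'E'
from h import *
# old frame reference via same pixels not stored: crop old top & new for diff
a=cv2.imread("pics/top0.png");import glob
b=cv2.imread(sorted(glob.glob("pics/top_*"))[-1])
f=lambda x:cv2.resize(x[185:250,345:405],None,fx=6.5,fy=6.5,interpolation=2)
cv2.imwrite("pics/cmp.png",np.hstack([f(a),f(b)]))
E
```

```text
8.225 -0.07797254046138825 [ 498.63 -404.77   67.06] [-0.32 -1.12 -0.1 ]
top mark 0.74 [ 563.75 -511.51   22.  ]
top 0.78 188 48 ang -2.4754467367119064 max d 72.67821973077403 [ 521.   -544.45]
scene 0.47 161 43 ang -2.499376730506043 max d 76.26668900812129 [ 517.08 -545.21]
wrist 0.75 431 0 ang nan max d 22.942615807711633 [ 595.24 -515.69]ang.py:12: RuntimeWarning: Mean of empty slice.
  f=P[k].mean(0)-[578.5,-500];print(c,r[0]["conf"],len(P),k.sum(),"ang",np.arctan2(f[1],f[0]),"max d",d.max(),P[d.argmax()])
  ret = um.true_divide(
```

View pics/cmp.png

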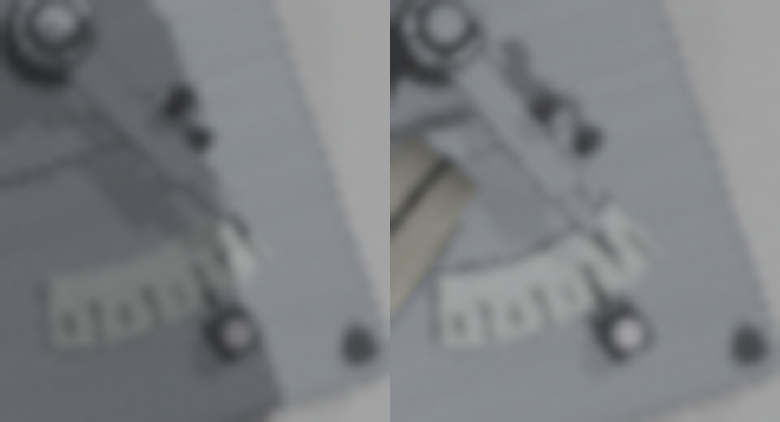

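The right-hand crop shows the pointer about half way between its rest place and the mark, with roughly 7–8 mm to go.

Request:
move_arm(rows=[[0,0,0,10,40],[0,0,0,10,40],[0,0,0,10,40],[0,0,0,0,40]])

```text
t: 9.18
ee_pos: [499.0, -405.1, 67.1]
orientation: [3.068, 0.661, 0.004]
ft_force: [7.7, -3.6, -3.4]
width: 46.0
grasp_force: 30.0
```

```bash
python3 ang.py 2>/dev/null
python3 - <<'E'
from h import *
import glob,os
g=lambda c:cv2.imread(max(glob.glob(f"pics/{c}_*"),key=os.path.getmtime))
b=g("top")[205:245,358:398];s=g("scene")[245:285,310:350]
cal=optics.calibration("wrist");print(proj(cal,[[505.8,-546.9,22],[578.5,-500,30]]))
f=lambda x:cv2.resize(x,None,fx=10,fy=10,interpolation=2)
cv2.imwrite("pics/cmp2.png",np.hstack([f(b),f(s)]))
E
```

```text
9.175 0.4456403118956842 [ 498.99 -405.11   67.05] [-0.42 -1.26 -0.1 ]
top mark 0.68 [ 614.55 -416.07   22.  ]
top 0.8 253 77 ang -2.536355908588444 max d 78.86817167642992 [ 513.2  -544.22]
scene mark 0.68 [ 557.3  -515.16   22.  ]
scene 0.72 188 33 ang -2.561332117107817 max d 70.99072718533104 [ 519.14 -538.93]
wrist 0.68 2522 400 ang -2.4780569932794174 max d 63.303028472299005 [ 529.59 -540.19]
[[490.5750297  282.06229244]
 [496.74824676 175.21523186]]
```

View pics/cmp2.png

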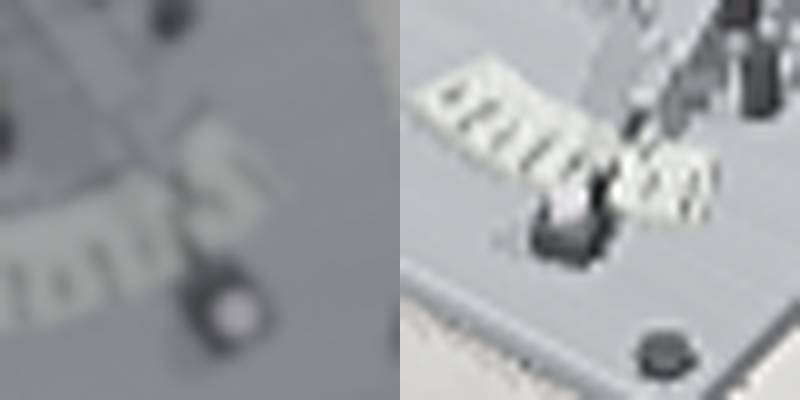

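The pointer is nearly at the mark, with about 3 mm left. I'll turn a bit more, let go, and look from right above the scale.

Request:
move_arm(rows=[[0,0,0,8,40],[0,0,0,7,40],[0,0,0,0,40],[0,0,0,0,100],[0,0,0,0,100],[0,0,0,0,100],[0,0,0,0,100],[0,0,-2,0,100],[0,0,-3,0,100],[0,0,-5,0,100]])

```text
t: 10.88
ee_pos: [496.6, -403.6, 167.6]
orientation: [-3.129, -0.256, 0.003]
ft_force: [0.2, 0.4, 0.2]
width: 87.6
grasp_force: 0.0
```

```bash
python3 ang.py 2>/dev/null; python3 -c "
from h import *
print(Rm(get_obs()['orientation']).round(3), get_obs()['width'])"
```

```text
10.875 0.7066550105266397 [ 496.61 -403.6   167.6 ] [-0.01  0.04 -0.01]
top 0.59 114 75 ang -2.567090777065722 max d 75.10368660397272 [ 515.18 -540.39]
scene mark 0.64 [ 485.72 -570.17   22.  ]
scene 0.5 234 55 ang -2.5905543886090223 max d 78.45677656991947 [ 511.9  -541.47]
wrist mark 0.62 [ 490.33 -552.12   22.  ]
wrist 0.89 1255 297 ang -2.5445062549497393 max d 82.13270696457509 [ 509.82 -545.04]
[[ 0.987  0.162 -0.002]
 [ 0.162 -0.987  0.001]
 [-0.001 -0.002 -1.   ]] 87.63553979976963
```

Request:
move_arm(rows=[[-2.8,4.4,0,0,100],[-2.8,4.4,0,0,100],[-2.8,4.3,0,0,100],[0,0,3,0,100],[0,0,3,0,100],[0,0,1,0,100],[0,0,0,0,100],[0,0,0,0,100]])

```text
t: 12.32
ee_pos: [436.4, -547.6, 97.8]
orientation: [3.13, 0.256, 0.001]
ft_force: [-0.3, 0.1, 1.0]
width: 87.9
grasp_force: 0.0
```

```bash
python3 ang.py 2>/dev/null
python3 - <<'E'
from h import *
im=optics.get_image("wrist");cal=optics.calibration("wrist");print(cal["xyz"])
q=proj(cal,[[505.8,-546.9,22],[578.5,-500,30]]);print(q)
u,v=map(int,q[0]);y0=max(v-90,0);x0=u-60;c=im[y0:v+30,x0:u+75];print(x0,y0)
cv2.imwrite("pics/near.png",cv2.resize(c,None,fx=5,fy=5,interpolation=2));cv2.imwrite("pics/nearfull.png",im)
E
```

```text
12.325 0.49250889780332563 [ 436.41 -547.58   97.78] [ 0.01 -0.05 -0.  ]
top 0.66 293 92 ang -2.5697803923083953 max d 77.77965389377161 [ 513.21 -542.28]
scene mark 0.46 [ 479.86 -568.43   22.  ]
scene 0.5 193 50 ang -2.5894486689821052 max d 81.36743865856204 [ 510.03 -543.97]
wrist mark 0.57 [ 491.77 -551.39   22.  ]
wrist 0.93 1940 541 ang -2.558939662945056 max d 81.93306303652625 [ 509.49 -544.17]
[ 505.47376579 -535.33014447  259.60226192]
[[335.68806898 119.41756046]
 [286.41980423  -1.27059844]]
275 29
```

View pics/near.png

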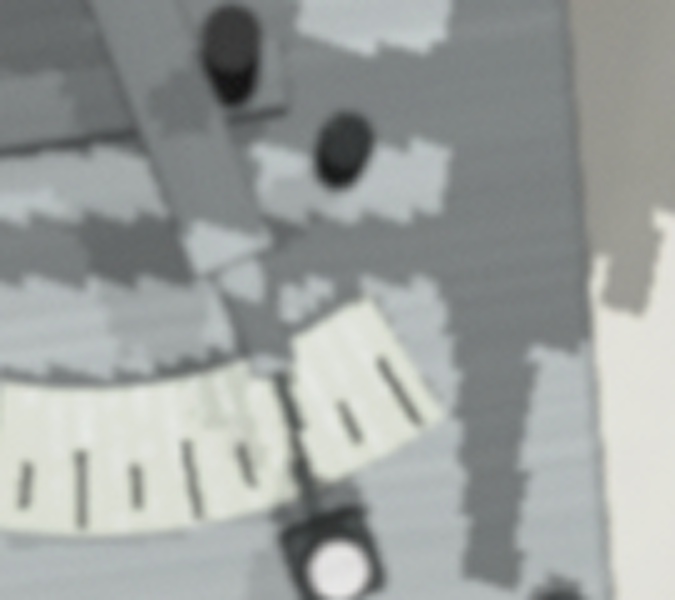

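The near view shows the pointer tip at about (297,435) in the crop and the rider nose from (300,460) to (315,510). They are almost in line, so I'll refine this numerically along arcs round the pivot.

```bash
cat > arc.py <<'E'
from h import *
def run():
    ims=[];
    for i in range(4): ims.append(optics.get_image("wrist").astype(np.float32))
    cal=optics.calibration("wrist");im=cv2.cvtColor(np.mean(ims,0).astype(np.float32),cv2.COLOR_BGR2GRAY)
    rs=np.arange(70,98,1.0);w=np.arange(-12,12.01,.25)
    for r in rs:
        z=27 if r<86.5 else 22
        th=-2.568-w/r   # +w = towards rising tension
        X=np.c_[578.5+r*np.cos(th),-500+r*np.sin(th),np.full(len(th),z)]
        p=proj(cal,X).astype(np.float32);v=cv2.remap(im,p[:,0].copy(),p[:,1].copy(),cv2.INTER_CUBIC).ravel()
        b=np.median(v);k=np.abs(w-w[v.argmin()])<2.5;d=np.clip(b-30-v,0,None)*k
        print(r,round(b),"min",round(v.min()),"at",w[v.argmin()],"cen",round((d*w).sum()/max(d.sum(),1e-6)/r*85,2)," ".join(f"{x:.0f}" for x in v[24:73:3]))
run()
E
python3 arc.py
```

```text
70.0 141 min 116 at 2.5 cen 0.0 144 141 140 130 125 126 126 126 126 127 125 117 120 141 149 144 140
71.0 194 min 125 at -2.25 cen -2.12 200 202 189 158 131 125 126 132 140 138 134 132 158 191 198 194 190
72.0 207 min 128 at -2.5 cen -2.52 222 222 206 165 134 129 139 156 164 154 141 142 170 200 211 206 203
73.0 207 min 151 at -2.75 cen -2.58 224 224 210 177 152 152 162 169 167 161 157 163 180 205 211 205 203
74.0 209 min 128 at -0.25 cen -0.44 223 224 222 209 189 169 148 133 129 145 174 196 211 221 216 206 202
75.0 210 min 96 at -0.5 cen -0.65 223 224 225 220 200 165 132 101 104 150 197 219 226 226 219 209 202
76.0 215 min 96 at -0.5 cen -0.58 223 224 225 223 208 178 138 101 104 157 203 222 225 225 222 215 205
77.0 218 min 98 at -0.25 cen -0.31 222 224 225 224 218 200 164 114 103 148 198 220 223 224 224 218 208
78.0 220 min 102 at -0.25 cen -0.19 222 223 224 223 223 212 175 121 103 148 200 220 223 223 222 216 207
79.0 220 min 100 at -0.25 cen -0.15 222 223 223 222 222 214 182 124 100 143 195 220 223 221 217 210 202
80.0 221 min 93 at 0.0 cen -0.06 221 223 223 222 222 213 175 119 93 13
[... 984 characters left out ...]
221 216 190 147 100 82 93 130 173 198 203 208
91.0 213 min 87 at 1.5 cen 1.36 219 218 213 214 211 205 183 158 131 102 87 95 131 172 194 198 196
92.0 172 min 86 at 2.0 cen 1.53 196 186 175 169 165 156 138 126 113 99 88 89 106 136 155 157 148
93.0 134 min 82 at 2.25 cen 1.85 178 163 146 131 127 121 114 110 105 97 87 82 90 108 120 118 110
94.0 126 min 85 at 2.5 cen 2.02 172 154 133 122 121 120 120 118 113 101 89 85 90 102 108 106 103
95.0 125 min 77 at 2.5 cen 1.89 167 145 125 120 119 118 115 112 105 90 81 77 83 95 99 96 96
96.0 116 min 56 at 2.25 cen 1.99 170 148 126 113 98 87 80 77 71 63 59 56 58 65 67 68 68
97.0 86 min 50 at 2.25 cen 1.63 168 139 108 81 64 56 53 54 52 51 50 50 51 54 57 61 62
```

The pointer is about 1.2 mm short, which is 6–7° of knob. I'll regrasp and correct.

Request:
move_arm(rows=[[0,0,-3.5,0,100],[0,0,-3.5,0,100],[2.8,-4.4,0,0,100],[2.8,-4.4,0,0,100],[2.7,-4.3,0,0,100],[0,0,0,0,100],[0,0,0,0,100]])

```text
t: 13.9
ee_pos: [496.6, -404.8, 166.9]
orientation: [3.13, 0.257, 0.0]
ft_force: [0.3, -0.2, 0.4]
width: 87.4
grasp_force: 0.0
```

Request:
move_arm(rows=[[0,0,3,0,100],[0,0,3,0,100],[0,0,2.5,0,100],[0,0,1.5,0,100],[0,0,0,0,100],[0,0,0,0,40],[0,0,0,0,40],[0,0,0,0,40],[0,0,0,0,40],[0,0,0,0,40]])

```text
t: 15.15
ee_pos: [496.8, -405.7, 67.1]
orientation: [3.129, 0.256, 0.002]
ft_force: [-0.5, -4.8, -1.1]
width: 45.7
grasp_force: 30.0
```

Request:
move_arm(rows=[[0,0,0,3.5,40],[0,0,0,3,40],[0,0,0,0,40],[0,0,0,0,40]])

```text
t: 15.65
ee_pos: [496.8, -405.5, 67.1]
orientation: [3.139, 0.079, 0.002]
ft_force: [0.2, -4.8, -0.8]
width: 45.7
grasp_force: 30.0
```

Request:
move_arm(rows=[[0,0,0,0,100],[0,0,0,0,100],[0,0,0,0,100],[0,0,0,0,100],[0,0,-2,0,100],[0,0,-3,0,100],[0,0,-5,0,100],[-2.8,4.4,0,0,100],[-2.8,4.4,0,0,100],[-2.8,4.3,0,0,100]])

```text
t: 16.9
ee_pos: [418.6, -540.9, 168.8]
orientation: [3.139, 0.079, 0.002]
ft_force: [0.5, -0.2, -0.6]
width: 87.5
grasp_force: 0.0
```

Request:
move_arm(rows=[[0,0,3,0,100],[0,0,3,0,100],[0,0,1,0,100],[0,0,0,0,100],[0,0,0,0,100]])

```text
t: 17.52
ee_pos: [419.7, -540.0, 98.3]
orientation: [3.139, 0.078, 0.002]
ft_force: [-0.1, 0.6, -0.1]
width: 87.7
grasp_force: 0.0
```

```bash
python3 arc.py | cut -c1-50 | sed -n 5,23p; python3 ang.py 2>/dev/null
```

```text
74.0 151 min 127 at 1.0 cen 0.0 228 225 219 201 17
75.0 153 min 94 at 1.25 cen 1.28 223 207 187 174 1
76.0 158 min 92 at 1.0 cen 1.28 187 173 164 163 16
77.0 161 min 93 at 1.25 cen 1.33 161 160 162 163 1
78.0 164 min 87 at 1.25 cen 1.38 158 160 163 164 1
79.0 165 min 77 at 1.25 cen 1.3 158 159 163 165 16
80.0 162 min 75 at 1.25 cen 1.13 158 159 163 163 1
81.0 161 min 78 at 1.0 cen 1.03 156 159 163 164 16
82.0 161 min 82 at 1.25 cen 1.2 142 154 162 162 15
83.0 165 min 102 at 1.5 cen 1.42 123 154 168 165 1
84.0 179 min 100 at -6.75 cen -7.0 138 173 186 179
85.0 195 min 102 at -7.0 cen -7.19 154 191 200 206
86.0 195 min 108 at -7.0 cen -7.24 168 210 223 226
87.0 199 min 104 at 1.75 cen 1.85 216 229 229 227 
88.0 199 min 91 at 2.0 cen 2.07 211 228 228 226 22
89.0 207 min 86 at 2.25 cen 2.16 204 224 226 225 2
90.0 213 min 85 at 2.25 cen 2.12 216 226 227 225 2
91.0 207 min 86 at 2.25 cen 1.96 218 226 227 223 2
92.0 175 min 87 at 2.25 cen 1.87 192 202 203 195 1
17.725 0.5933484874489419 [ 419.41 -539.71   97.71] [0.04 0.04 0.01]
top 0.81 327 85 ang -2.567686777613472 max d 79.39181996049473 [ 511.27 -542.22]
scene mark 0.55 [ 481.17 -572.19   22.  ]
scene 0.46 182 45 ang -2.6106855527269275 max d 75.54402735006862 [ 513.77 -538.95]
wrist mark 0.97 [ 491.13 -552.63   22.  ]
wrist 0.76 1437 616 ang -2.5686097582858123 max d 81.16776591396652 [ 509.93 -543.43]
```

Request:
move_arm(rows=[[1.7,0.8,1.5,0,100],[0,0,1.5,0,100],[0,0,0,0,100],[0,0,0,0,100]])

```text
t: 18.68
ee_pos: [435.8, -546.3, 66.6]
orientation: [-3.14, -0.078, 0.001]
ft_force: [-0.4, -0.8, -0.2]
width: 88.1
grasp_force: 0.0
```

```bash
sed -i 's/w=np.arange(-12,12.01,.25)/w=np.arange(-5,7.01,.25)/; s/v\[24:73:3\]/v[16:37:2]/; s/print(r,round(b)/print(r,z,round(b)/; s/for r in rs:/for r,z in [(r,27) for r in range(72,87)]+[(r,22) for r in range(82,94)]:/; /z=27 if/d' arc.py; python3 arc.py
```

```text
72 27 142 min 121 at 1.0 cen 0.0 121 121 121 121 121 122 123 126 133 152 175
73 27 146 min 108 at -0.25 cen -0.7 109 109 109 114 120 125 131 137 145 164 184
74 27 148 min 93 at 0.25 cen 0.08 116 100 93 97 111 128 142 155 163 167 168
75 27 150 min 94 at 0.25 cen 0.35 150 117 97 96 112 135 151 163 164 157 149
76 27 147 min 96 at 0.25 cen 0.47 149 121 100 96 105 125 141 150 154 153 149
77 27 145 min 92 at 0.5 cen 0.53 135 119 99 92 100 119 137 147 153 155 153
78 27 148 min 91 at 0.5 cen 0.57 137 117 100 91 99 115 135 148 153 156 154
79 27 147 min 90 at 0.5 cen 0.61 138 119 101 90 96 115 133 147 154 157 155
80 27 146 min 90 at 0.5 cen 0.59 138 120 99 90 96 114 131 145 153 155 155
81 27 145 min 89 at 0.5 cen 0.66 139 123 101 89 94 110 131 142 149 152 152
82 27 149 min 89 at 0.5 cen 0.62 140 123 101 89 96 113 131 144 149 152 156
83 27 150 min 91 at 0.25 cen 0.38 138 116 97 92 107 125 141 151 159 172 182
84 27 151 min 91 at 0.25 cen 0.2 135 113 93 96 118 144 162 178 194 203 207
85 27 151 min 93 at 0.25 cen 0.15 135 113 93 100 123 151 170 189 207 216 219
86 27 150 min 92 at 0.25 cen 0.21 135
[... 225 characters left out ...]
 109 92 98 120 146 162 178 193 202 206
85 22 150 min 93 at 0.0 cen 0.1 131 109 93 102 126 152 172 190 207 216 218
86 22 150 min 93 at 0.25 cen 0.12 132 109 93 98 122 138 155 172 191 212 219
87 22 153 min 84 at 0.75 cen 0.8 157 131 101 84 86 99 116 147 176 200 214
88 22 171 min 59 at 1.0 cen 1.16 195 165 117 81 59 65 87 125 162 187 203
89 22 186 min 61 at 1.25 cen 1.18 201 168 122 79 62 65 91 120 158 186 198
90 22 202 min 71 at 1.0 cen 1.1 180 147 111 79 71 77 95 123 155 184 198
91 22 186 min 85 at 1.25 cen 1.06 149 133 113 97 86 85 93 119 147 171 186
92 22 136 min 84 at 1.75 cen 1.37 121 117 109 98 87 84 87 98 116 130 141
93 22 107 min 81 at 1.75 cen 0.0 110 109 104 95 88 81 82 86 96 106 112
```

Request:
move_arm(rows=[[0,0,-1.5,-6.5,100],[0,0,-1.6,0,100],[0.1,0.1,0,0,100],[0,0,0,0,100],[0,0,0,0,100]])

```text
t: 19.5
ee_pos: [437.2, -547.0, 97.0]
orientation: [-3.13, -0.255, 0.001]
ft_force: [-0.2, -0.1, 0.0]
width: 87.8
grasp_force: 0.0
```

```bash
python3 arc.py|cut -d' ' -f1-30
python3 - <<'E'
from h import *
ims=[cv2.imread("pics/nearfull.png"),optics.get_image("wrist")]
for im in ims:
    g=cv2.cvtColor(im,cv2.COLOR_BGR2GRAY);print(g[96:136,324:346:1][::1,:].__repr__() if 0 else "\n".join(" ".join(f"{x:3d}" for x in r) for r in g[100:134,324:346]));print()
E
```

```text
72 27 183 min 156 at -1.75 cen 0.0 164 172 178 183 184 183 179 174 169 172 184
73 27 178 min 169 at -1.5 cen 0.0 170 171 172 173 172 171 170 170 171 178 191
74 27 201 min 128 at 0.5 cen 0.28 153 139 132 128 136 151 171 186 197 205 208
75 27 207 min 101 at 0.5 cen 0.47 167 139 111 101 115 149 180 209 221 223 221
76 27 210 min 100 at 0.5 cen 0.62 191 156 121 100 114 147 188 210 223 225 224
77 27 215 min 104 at 0.5 cen 0.62 195 163 124 104 115 154 185 212 222 224 224
78 27 218 min 105 at 0.5 cen 0.65 197 164 128 105 117 148 186 208 222 224 224
79 27 219 min 105 at 0.75 cen 0.76 199 172 133 107 110 141 175 207 219 224 223
80 27 219 min 104 at 0.75 cen 0.77 206 176 137 108 110 141 181 204 220 223 224
81 27 215 min 105 at 0.75 cen 0.74 202 170 134 107 111 142 174 203 215 221 222
82 27 218 min 104 at 0.75 cen 0.77 201 173 136 108 109 136 175 202 218 222 222
83 27 220 min 110 at 0.75 cen 0.77 206 181 143 114 114 145 181 208 218 223 222
84 27 221 min 112 at 0.75 cen 0.74 209 185 146 116 119 149 185 205 219 222 224
85 27 220 min 114 at 0.75 cen 0.94 213 188 155 121 115 139 164 187 200 212 220

[... 6269 characters left out ...]
 167 203 219 220 219 217 207 186 145 102  82  94 130 160 176 189 193 183 164 153 157
153 160 195 217 220 218 214 210 193 157 110  86  86 107 130 142 149 153 145 133 132 148
186 184 200 217 219 216 212 207 197 168 126  95  87 100 113 118 119 120 123 122 124 132
214 214 217 220 219 212 204 197 192 173 139 102  86  92 102 107 110 114 121 121 121 125
222 221 221 220 215 204 191 182 171 155 130  99  85  88 100 111 116 119 119 120 119 126
220 221 219 213 200 183 162 145 137 128 113  94  83  85  98 111 118 115 112 108 109 114
214 208 203 191 168 142 122 116 114 117 110  98  87  84  93 100 104  96  83  77  79  87
192 185 179 166 143 117 105 104 104 110 112 104  91  84  81  77  72  65  58  55  60  72
```

The pointer is now about 0.5 mm short. One last small correction of 3.5°.

Request:
move_arm(rows=[[0,0,-3.5,0,100],[0,0,-3.5,0,100],[2.8,-4.4,0,0,100],[2.7,-4.3,0,0,100],[2.7,-4.3,0,0,100],[0,0,0,0,100],[0,0,0,0,100]])

```text
t: 20.62
ee_pos: [497.4, -406.2, 167.8]
orientation: [3.13, 0.257, 0.0]
ft_force: [0.1, 0.6, -0.6]
width: 87.5
grasp_force: 0.0
```

Request:
move_arm(rows=[[0,0,3,0,100],[0,0,3,0,100],[0,0,2.5,0,100],[0,0,1.5,0,100],[0,0,0,0,100],[0,0,0,0,40],[0,0,0,0,40],[0,0,0,0,40],[0,0,0,0,40],[0,0,0,0,40]])

```text
t: 21.88
ee_pos: [497.5, -405.8, 68.0]
orientation: [3.131, 0.256, 0.0]
ft_force: [0.4, 1.1, 1.9]
width: 46.2
grasp_force: 30.0
```

Request:
move_arm(rows=[[0,0,0,2,40],[0,0,0,1.5,40],[0,0,0,0,40],[0,0,0,0,40],[0,0,0,0,100],[0,0,0,0,100],[0,0,0,0,100],[0,0,0,0,100]])

```text
t: 22.88
ee_pos: [497.2, -405.7, 67.5]
orientation: [-3.137, -0.16, 0.0]
ft_force: [-0.1, 0.2, 0.6]
width: 82.4
grasp_force: 0.0
```

Request:
move_arm(rows=[[0,0,-2,0,100],[0,0,-3,0,100],[0,0,-5,-3.5,100],[-2.8,4.4,0,0,100],[-2.8,4.3,0,0,100],[-2.7,4.3,0,0,100],[0,0,3.5,0,100],[0,0,3.5,0,100],[0,0,0,0,100],[0,0,0,0,100]])

```text
t: 24.12
ee_pos: [437.3, -548.2, 99.7]
orientation: [3.129, 0.256, 0.002]
ft_force: [-0.1, -0.4, -0.2]
width: 87.6
grasp_force: 0.0
```

```bash
python3 arc.py|cut -d' ' -f1-8
```

```text
72 27 183 min 170 at 4.0 cen
73 27 177 min 169 at 3.75 cen
74 27 194 min 130 at 1.25 cen
75 27 210 min 98 at 1.25 cen
76 27 220 min 100 at 1.25 cen
77 27 222 min 104 at 1.5 cen
78 27 221 min 106 at 1.5 cen
79 27 221 min 105 at 1.5 cen
80 27 221 min 102 at 1.5 cen
81 27 221 min 96 at 1.5 cen
82 27 220 min 97 at 1.5 cen
83 27 220 min 112 at 1.25 cen
84 27 220 min 121 at 1.25 cen
85 27 221 min 115 at 1.25 cen
86 27 221 min 109 at 1.25 cen
82 22 220 min 97 at 1.25 cen
83 22 220 min 111 at 1.25 cen
84 22 221 min 121 at 1.0 cen
85 22 221 min 116 at 1.25 cen
86 22 221 min 109 at 1.25 cen
87 22 220 min 99 at 1.25 cen
88 22 214 min 86 at 1.75 cen
89 22 209 min 83 at 1.75 cen
90 22 202 min 83 at 1.75 cen
91 22 187 min 87 at 2.0 cen
92 22 144 min 85 at 2.0 cen
93 22 112 min 84 at 2.25 cen
```

Pointer at 1.5 and nose tip at 1.5 ± 0.3 mm, so they are level. The gripper is open and clear of everything.

```bash
python3 -c "
from workcell import close_job
print(close_job())"
```

```text
the job is handed in; nothing more can be done
None
```

The knob is set so the pointer lies level with the set mark to within about 0.3 mm by the last wrist-camera measurement; the gripper has let go and is clear, and the job was handed in at about 24 s.

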